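# Sort hold-down weights by the grip of their soles

### The arm

A 7-joint arm with a two-finger parallel gripper is mounted at the origin on a cart in front of the work surface, level with it; the furniture and walls round the work are solid. World frame = base frame: x ahead of the robot, y to its left, z up, the work surface at z = 0. Lengths are in mm, angles in rad, forces in N, time in s.
With the tool pointing down it reaches from about 400 to 850 mm from the base axis. Payload 4.4 kg.
Tool frame: the origin (TCP) lies midway between the tips of the shut fingers; the grasp point (between the pads) lies 19 mm behind it; z points along the fingers, y is the line along which they close (so a half turn about z gives the same grasp; the last joint's range is limited). The gripper opens to 94 mm and grips with 3 to 60 N. Pads are 16 mm wide; open, the fingers measure 119 mm over their backs; the gripper's body (75 mm by 177 mm) begins 78 mm behind the grasp point.
Start: joints at [-0.066, 0.628, 0.038, 1.517, -0.027, 0.996, -0.02], TCP at [650.014, 0.028, 205.478] pointing down, gripper open.
Joint ranges: [-3.06, 3.06], [-0.37, 2.12], [-1.25, 1.32], [0.18, 2.47], [-1.1, 4.24], [0.23, 1.98], [-2.94, 2.94]. Speed limits (rad/s): [2.57, 2.57, 3.14, 3.14, 3.14, 3.14, 3.14].

### API

Orientations are given as a 3x3 rotation matrix whose columns are the frame's x, y, z axes.
In Python, from plant import status, read_camera, camera_model, robot gives the robot as it stands.
- The arm moves only by the tool arm_command, never from a script. Its argument "commands" is a list of rows, each an object of numbers: "tx", "ty", "tz": the shift along the tool's x, y, z in units of 40 mm (1.0 is 40 mm); "ax", "ay", "az": the turn, a rotation vector about the tool's x, y, z in units of 5 degrees (1.0 is 5 degrees); "fingers": the closure in counts, from 0 (fully open) to 255 (shut). In form: [{"tx": .., "ty": .., "tz": .., "ax": .., "ay": .., "az": .., "fingers": ..}, ...]. A call has 1 to 12 rows; each row is the pose to reach, as a shift and turn from the pose commanded when the call began, along the tool's axes at that moment; what a row does not reach only later rows make up. A row lasts 1/10 s, in which the tool goes at most 50 mm and 8.59 degrees, less where a joint would pass 70% of its speed; a pose out of reach is approached as far as the arm can. A call with a gripper value outside its range is refused whole. The fingers move at their own pace and stop on an object; the grip force is fixed at half the most. Time passes only in rows, so rows that repeat a pose let the fingers close. It gives the time, the measured TCP pose, the force, the opening and the grip force at its end, in the units of the state.
- status.get_state(): the state, without advancing time (a new reading comes with each control period).
- read_camera(name): name is "scene" or "side" or "wrist"; returns the picture (400x640x3 uint8, blue, green, red); there is no depth.
- camera_model(name): a dict with "mtx" (3x3 intrinsics, pixels), "R" (3x3) and "t" (3): a world point X has camera coordinates R X + t. Camera axes: x right, y down, z forward; pixel columns grow to the right and rows downward; lengths in mm; the calibration is good to about 2 mm. The wrist camera is an equidistant fisheye: a pixel r from the principal point sees the ray r / f radians off the axis. A picture is of the moment at which its call begins: read the wrist's pose just before it. camera_model takes no time and is no camera call; for the wrist camera it gives the pose at the moment of the call.
- robot.hand_in(): hands the job in; it is judged then, once.
The state is a dict: "clock": time; "qpos": joint angles; "qd": joint speeds; "tau": joint torques, N m; "ee_pos": TCP position; "orientation": TCP orientation; "wrist_force": force on the tool from outside, world axes, zero at the start; "wrist_torque": the same for the moment, N m; "grip_width": finger opening in mm; "grasp_force": force on a finger pad.
Only numpy, scipy, OpenCV 4.12 (cv2) and the standard library are available. Lean on these libraries where they do the work, as an engineer would, in place of code of your own. Each camera call takes 0.05 s, during which the arm holds its last target. There are 200 camera calls.

### The job

Two of the four steel hold-down weights on the slip-test plate have soles worn smooth; find out which by dragging each one forward, towards you, and feeling how hard it drags, until all four stand wholly in front of the inlaid line. Then slide the two sound (grippier) ones back until they sit snug and square against the rear fence, and leave the two worn ones in front of the line. Keep every weight flat on the plate, work gently without pressing or shoving hard, and do not disturb the things round the plate.

Things in the scene. Friction and masses are not known exactly. Their poses are not given: they have to be found in the camera images.
- test_plate: aluminium slip-test plate fixed on the desk, 215 mm (x, from -95 to +120) by 290 mm (y, -145 to +145), 4 mm thick, with a fence at the rear. Origin: on its underside; z up, x away from the robot to the rear edge, y to the left. The weights start in a row behind the line, centres about 70 mm apart along y, at x = +15 to +45 mm. Keep them on it.
- fence_face (a point): mid-length of the top front edge of the dark steel fence along the plate's whole rear edge: its front face is at x = +105 mm in the plate's frame, top 10 mm above the plate's top (14 mm above the desk), 15 mm thick. A weight snug against it has its centre at plate x = +80 mm
- front_line (a point): midpoint of the thin dark inlaid line along y at plate x = -10 mm, on the plate's top; the plate extends 85 mm in front of it. A weight wholly in front has its centre at plate x below -35 mm
- weight_a: square steel hold-down weight with black sole, 50 x 50 mm, 44 mm high, on top a 22 mm round knob (49 to 62 mm up); 0.8 kg within a tenth. Origin: centre of its underside; z up, x within 0.15 rad of the plate's x. Pushed on a side below mid-height it slides, not tips. Two of the four have sound soles, two worn smooth; hidden, not told by name, place or look
- weight_b: like weight_a in size, looks and axes. A sound sole takes about three times the sideways force of a worn one to drag (roughly 4 to 6.5 N against 1.2 to 2 N; it changes from day to day, so compare the four)
- weight_c: like weight_a in size, looks, weight and axes; sole sound or worn, hidden
- weight_d: like weight_a in size, looks, weight and axes; sole sound or worn, hidden
- timer: white bench timer, 64 x 64 x 19 mm, bystander on the desk off the plate's right end; origin: centre of its underside
- dish: closed pink petri dish, 64 mm across, 11 mm high, bystander behind the fence; origin: centre of its underside
- mortar: small white porcelain mortar (bowl), 53 mm across, 27 mm high, bystander behind the fence; origin: centre of its underside
- stain_bottle: brown glass bottle with a black cap, 30 mm across, 74 mm high, bystander off the plate's left end; origin: centre of its underside
Not all that is in view belongs to the job. What is shaped like the weight_a but orange or red is not meant.

How it is judged:
By the outcome, as a careful person would: the job done as asked, in the order asked, and still so for the second after the job is handed in, with the robot touching nothing.
It also fails if it takes over 72 s, if anything falls off the work surface, if the arm or the gripper's body presses on something with over 40 N, if the wrist force passes 120 N, or if a joint passes its speed limit or range.

## Working session

There is one attempt and no reset: what is moved stays moved. The work goes in short steps, Python scripts to look and compute and a tool call to move; the robot and the scene stay as the last step left them, time stands still between calls to the robot, and variables do not carry over. Pictures are saved under pics/ and viewed, at most 10 in all, crops included, and the job is handed in when it is done.

Besides the shell and the picture viewer there is one more tool, called as a command line: name --argument value ..., lists and objects as JSON in quotes. arm_command: Moves the arm, as the interface text tells. Its arguments: {"type":"object","properties":{"commands":{"type":"array"}},"required":["commands"]}

```bash
mkdir -p pics; python3 - <<'E'
from plant import *
import cv2,numpy as np
s=status.get_state();print({k:np.round(v,3).tolist() for k,v in s.items()})
for n in("scene","side"):
    cv2.imwrite(f"pics/{n}0.png",read_camera(n)); m=camera_model(n);print(n,np.round(m["mtx"],1).tolist(),np.round(m["R"],3).tolist(),np.round(m["t"],1).tolist())
cv2.imwrite("pics/wrist0.png",read_camera("wrist"))
E
```

```text
{'clock': 0.0, 'qpos': [-0.066, 0.629, 0.038, 1.518, -0.027, 0.996, -0.02], 'qd': [-0.002, -0.001, 0.002, -0.001, 0.001, 0.001, 0.0], 'tau': [0.0, -54.973, 1.144, -18.663, -0.052, 0.024, 0.0], 'ee_pos': [649.329, 0.045, 204.569], 'orientation': [[0.0, 1.0, -0.002], [1.0, -0.0, -0.0], [-0.0, -0.002, -1.0]], 'wrist_force': [0.022, 0.294, 0.316], 'wrist_torque': [-0.089, 0.017, 0.013], 'grasp_force': 0.0, 'grip_width': 93.988}
scene [[372.1, 0.0, 323.7], [0.0, 372.1, 203.8], [0.0, 0.0, 1.0]] [[0.632, -0.775, 0.022], [-0.507, -0.434, -0.744], [0.586, 0.459, -0.667]] [-417.5, 270.1, 607.8]
side [[444.1, 0.0, 319.4], [0.0, 444.1, 207.5], [0.0, 0.0, 1.0]] [[0.855, -0.519, -0.005], [-0.308, -0.5, -0.809], [0.417, 0.693, -0.588]] [-484.2, 176.9, 853.1]
```

View pics/scene0.png

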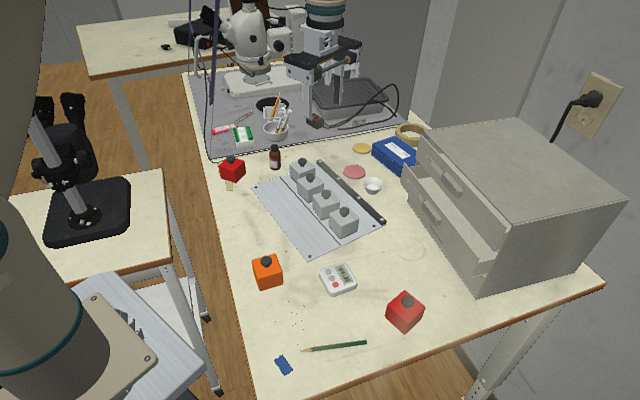

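View pics/wrist0.png

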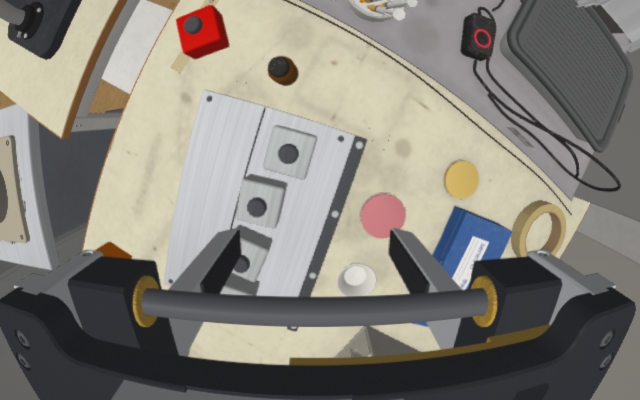

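View pics/side0.png

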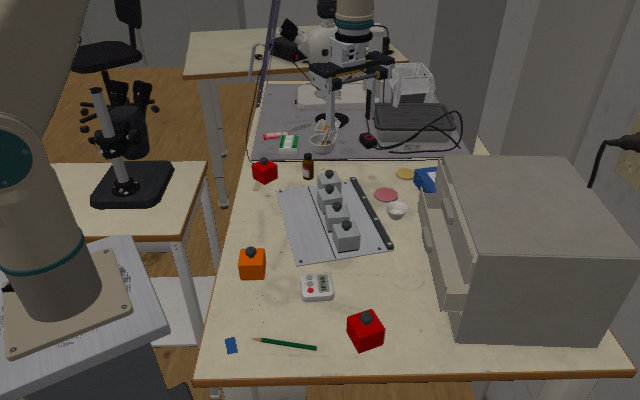

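The scene, wrist and side views show four grey weights in a row on the plate (scene about (301,170), (311,185), (325,203), (344,220)). The red and orange lookalikes at (232,170), (267,272) and (405,311) are off the plate and not meant. I'll confirm that and read pixels in enlarged crops.

```bash
python3 - <<'E'
import cv2
a=cv2.imread("pics/scene0.png")[140:280,230:410];cv2.imwrite("pics/sc1.png",cv2.resize(a,None,fx=4,fy=4,interpolation=cv2.INTER_CUBIC))
a=cv2.imread("pics/side0.png")[160:270,265:405];cv2.imwrite("pics/si1.png",cv2.resize(a,None,fx=5,fy=5,interpolation=cv2.INTER_CUBIC))
E
```

```text
(no output)
```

View pics/sc1.png

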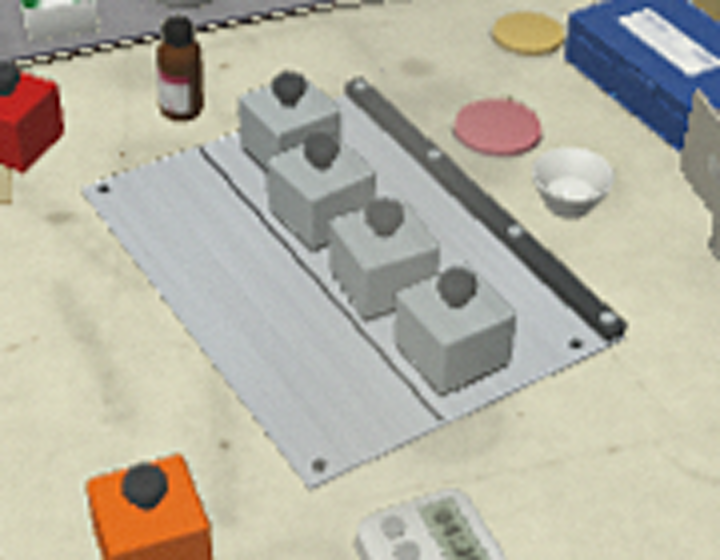

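View pics/si1.png

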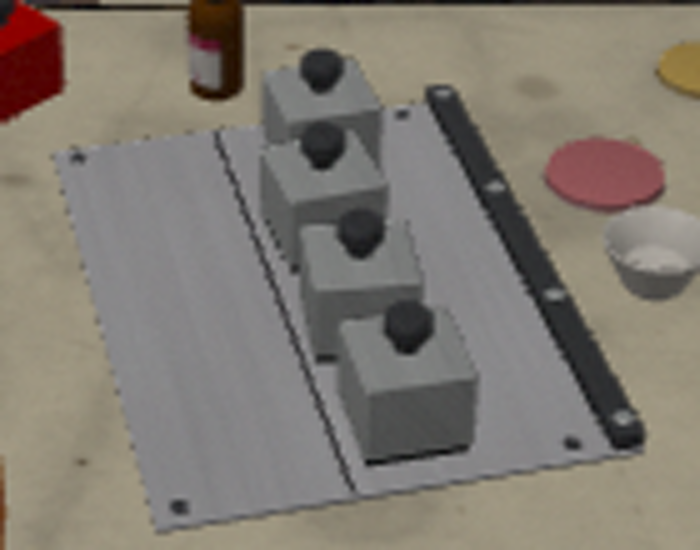

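The crops confirm it: the four grey weights all stand on the plate behind the line. Scene crop knobs are at (289,87), (321,150), (384,215), (458,287), and side crop knobs at (322,69), (323,145), (361,232), (409,326). Plate corners and line ends are readable in both.

```bash
cat >h.py <<'E'
import numpy as np,cv2
from scipy.optimize import least_squares
from plant import status,read_camera,camera_model,robot
def P(n,X):
    m=camera_model(n);c=np.atleast_2d(X)@np.array(m["R"]).T+np.array(m["t"]);p=c@np.array(m["mtx"]).T;return p[:,:2]/p[:,2:]
def tri(ps):  # ps: {cam:pixel}
    return least_squares(lambda X:np.concatenate([P(n,X)[0]-p for n,p in ps.items()]),[650,0,30])
def un(n,p):
    k,ox,oy=(4,230,140) if n=="scene" else (5,265,160)
    return (np.array(p)+.5)/k-.5+[ox,oy]
def plate2w(q,X):
    c,s=np.cos(q[2]),np.sin(q[2]);X=np.atleast_2d(X).astype(float);return np.c_[q[0]+c*X[:,0]-s*X[:,1],q[1]+s*X[:,0]+c*X[:,1],X[:,2]+(q[3] if len(q)>3 else 0)]
E
python3 - <<'E'
from h import *
L={"FL":((84,190),(53,155)),"FR":((311,488),(157,530)),"RR":((622,340),(640,455)),"lineL":((203,149),(218,132)),"lineR":((440,418),(355,492)),
"kd1":((289,87),(322,69)),"kd2":((321,150),(323,145)),"kd3":((384,215),(361,232)),"kd4":((458,287),(409,326)),"fenceR":((622,322),(640,428)),"bottle":((178,22),None)}
W={}
for k,(a,b) in L.items():
    if b is None: continue
    r=tri({"scene":un("scene",a),"side":un("side",b)});W[k]=r.x;print(k,np.round(r.x,1),"res",np.round(r.fun,1))
M={"FL":(-95,145,4),"FR":(-95,-145,4),"RR":(120,-145,4),"lineL":(-10,145,4),"lineR":(-10,-145,4)}
def f(q): return np.concatenate([(P(n,plate2w(q,M[k]))[0]-un(n,L[k][i])) for k in M for i,n in enumerate(("scene","side"))])
r=least_squares(f,[650,0,0,0]);q=r.x;print("plate",np.round(q,3),np.round(r.fun,1))
np.save("plate.npy",q)
for k in W:
    if k[:2]=="kd":
        d=W[k][:2]-q[:2];c,s=np.cos(q[2]),np.sin(q[2]);print(k,"plate xy",np.round([c*d[0]+s*d[1],-s*d[0]+c*d[1]],1))
m=camera_model("wrist");print(np.round(m["mtx"],1).tolist(),np.round(m["R"],3).tolist(),np.round(-np.array(m["R"]).T@m["t"],1))
E
```

```text
FL [501.7 110.   13.3] res [-0.   0.1  0.1 -0.1]
FR [ 415.6 -155.8    9.1] res [ 0. -0. -0.  0.]
RR [ 617.7 -219.3    4.8] res [-0.   0.1  0.  -0.1]
lineL [583.6  84.7  12.1] res [ 0.1 -0.3 -0.1  0.2]
lineR [ 499.7 -176.1    6.2] res [-0.   0.1  0.1 -0.1]
kd1 [617.8  38.4  64.2] res [-0.  0.  0. -0.]
kd2 [581.9 -19.4  64.2] res [-0.  0.  0. -0.]
kd3 [560.3 -85.7  63. ] res [-0.   0.2  0.1 -0.1]
kd4 [ 539.1 -154.8   64.1] res [ 0.  -0.1 -0.   0.1]
fenceR [ 617.7 -217.3   18.4] res [-0.  0.  0. -0.]
plate [ 5.55484e+02 -4.18260e+01 -3.23000e-01 -2.43600e+00] [-0.9 -0.7  1.  -0.3 -1.2 -0.3  0.2  0.2  0.4 -0.6  1.4 -0.4 -1.3 -0.7
  0.   0.2 -0.   1.5  0.2  1.5]
kd1 plate xy [33.7 95.9]
kd2 plate xy [18.  29.7]
kd3 plate xy [ 18.4 -40.1]
kd4 plate xy [  20.3 -112.4]
[[309.7, 0.0, 314.5], [0.0, 309.7, 202.7], [0.0, 0.0, 1.0]] [[1.0, -0.0, -0.002], [0.0, -0.97, 0.244], [-0.002, -0.244, -0.97]] [650.1  70.7 384.7]
```

arm_command --commands '[{"tx":-2,"ty":0.5,"tz":0,"ax":0,"ay":0,"az":-14.3,"fingers":255},{"tx":-2,"ty":0.5,"tz":0,"ax":0,"ay":0,"az":-14.3,"fingers":255},{"tx":-2,"ty":0.5,"tz":0,"ax":0,"ay":0,"az":-14.3,"fingers":255},{"tx":-2,"ty":0.5,"tz":0,"ax":0,"ay":0,"az":-14.3,"fingers":255},{"tx":-2,"ty":0.5,"tz":0,"ax":0,"ay":0,"az":-14.3,"fingers":255},{"tx":-2,"ty":0.5,"tz":0,"ax":0,"ay":0,"az":-14.3,"fingers":255},{"tx":-2,"ty":0.5,"tz":0,"ax":0,"ay":0,"az":-14.3,"fingers":255},{"tx":-2,"ty":0.5,"tz":0,"ax":0,"ay":0,"az":-14.3,"fingers":255},{"tx":-2,"ty":0.5,"tz":0,"ax":0,"ay":0,"az":-14.3,"fingers":255},{"tx":-2,"ty":0.5,"tz":0,"ax":0,"ay":0,"az":-14.3,"fingers":255},{"tx":-2,"ty":0.5,"tz":0,"ax":0,"ay":0,"az":-14.3,"fingers":255}]'

```text
clock: 1.25
ee_pos: [669.8, -80.1, 205.2]
orientation: [[-0.948, 0.319, -0.001], [0.319, 0.948, 0.0], [0.001, -0.0, -1.0]]
wrist_force: [-0.0, 0.2, 0.6]
grip_width: 9.5
grasp_force: 0.0
```

```bash
python3 - <<'E'
from h import *
import pickle
s=status.get_state();m=camera_model("wrist");im=read_camera("wrist");pickle.dump((m,im),open("w1.pkl","wb"))
print(s["clock"],np.round(s["ee_pos"],1),np.round(s["orientation"],3).tolist(),np.round(s["wrist_force"],2),s["grip_width"])
cv2.imwrite("pics/w1.png",im)
E
```

```text
1.25 [669.8 -80.1 205.2] [[-0.948, 0.319, -0.001], [0.319, 0.948, 0.0], [0.001, -0.0, -1.0]] [-0.02  0.17  0.59] 9.46353670131814
```

View pics/w1.png

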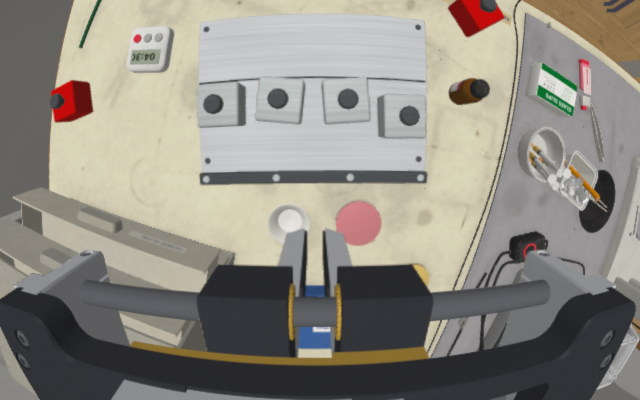

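The wrist view shows the whole plate with corners near (201,22), (425,16), the fence at row 178, and the four weights. I'll enlarge it to read corners and yaws.

```bash
python3 - <<'E'
import cv2
a=cv2.imread("pics/w1.png")[5:195,190:440];cv2.imwrite("pics/w1c.png",cv2.resize(a,None,fx=3,fy=3,interpolation=cv2.INTER_CUBIC))
E
```

```text
(no output)
```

View pics/w1c.png

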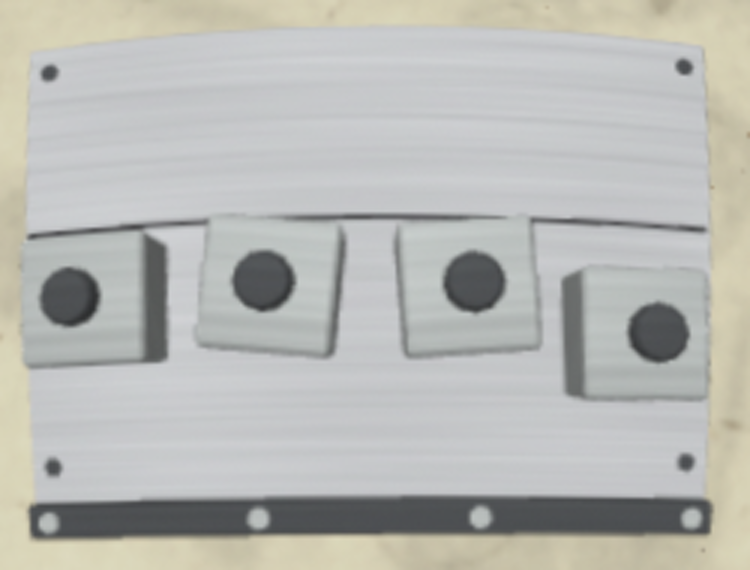

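Readings in the crop:

| Feature | Pixels |
|---|---|
| Plate front corners | (31,55), (704,48) |
| Line ends | (28,236), (706,230) |
| Fence front edge | (33,504), (709,498) |
| Knobs | (69,296), (263,280), (474,281), (658,332) |

The weight top corners go straight into the fit.

```bash
cat >>h.py <<'E'
def PW(m,X):
    c=np.atleast_2d(X)@np.array(m["R"]).T+np.array(m["t"]);K=np.array(m["mtx"])
    r=np.hypot(c[:,0],c[:,1]);th=np.arctan2(r,c[:,2]);return np.c_[K[0,2]+K[0,0]*th*c[:,0]/r,K[1,2]+K[1,1]*th*c[:,1]/r]
def w2p(q,X):
    d=np.atleast_2d(X)[:,:2]-q[:2];c,s=np.cos(q[2]),np.sin(q[2]);return np.c_[c*d[:,0]+s*d[:,1],-s*d[:,0]+c*d[:,1]]
E
python3 - <<'E'
from h import *
import pickle
m,_=pickle.load(open("w1.pkl","rb"))
u=lambda p:(np.atleast_2d(p)+.5)/3-.5+[190,5]
pts=[(-95,-145,4),(-95,145,4),(-10,-145,4),(-10,145,4),(105,-145,14),(105,145,14)]
px=u([(31,55),(704,48),(28,236),(706,230),(33,504),(709,498)])
f=lambda q:(PW(m,plate2w(q,pts))-px).ravel()
r=least_squares(f,[555,-42,-.32,0]);print("plate wrist free z",np.round(r.x,3),np.round(r.fun,1))
r=least_squares(lambda q:f([*q,0]),[555,-42,-.32]);q=r.x;print("z=0",np.round(q,3),np.round(r.fun,1));np.save("plate.npy",q)
C={4:[(27,236),(144,232),(145,362),(25,367)],3:[(211,214),(342,225),(330,356),(197,344)],2:[(397,227),(530,218),(541,348),(406,355)],1:[(585,267),(707,268),(707,398),(583,399)]}
KW={4:(69,296),3:(263,280),2:(474,281),1:(658,332)}
KS={1:((289,87),(322,69)),2:((321,150),(323,145)),3:((384,215),(361,232)),4:((458,287),(409,326))}
for k in C:
    cor=np.array([(-25,-25,48),(-25,25,48),(25,25,48),(25,-25,48)])
    g=lambda w:(PW(m,plate2w(q,plate2w([w[0],w[1],w[2]],cor)))-u(C[k])).ravel()
    r=least_squares(g,[20,0,0])
    t=least_squares(lambda X:np.concatenate([PW(m,X)[0]-u(KW[k])[0],.7*(P("scene",X)[0]-un("scene",KS[k][0])),.7*(P("side",X)[0]-un("side",KS[k][1]))]),[560,-40,60])
    h=least_squares(lambda X:PW(m,plate2w(q,[X[0],X[1],60]))[0]-u(KW[k])[0],[20,0])
    print(k,"body",np.round(r.x,2),"res",np.abs(r.fun).max().round(1),"knob3view",np.round(t.x,1),np.round(w2p(q,t.x),1),np.abs(t.fun).max().round(1),"knob@60",np.round(h.x,1))
E
```

```text
plate wrist free z [ 5.53045e+02 -4.35380e+01 -3.17000e-01 -4.30000e+00] [ 0.7 -0.4 -1.2 -0.3  0.3  0.5  0.5  0.4 -0.9 -0.1  0.5  0. ]
z=0 [ 5.53392e+02 -4.36380e+01 -3.17000e-01] [-0.4 -1.1 -0.1 -1.1 -0.8  0.4  1.7  0.2 -2.   0.7  1.6  0.8]
4 body [ 2.2620e+01 -1.0501e+02 -3.0000e-02] res 1.8 knob3view [ 541.6 -151.8   60.7] [[  22.5 -106.4]] 0.3 knob@60 [  22.3 -106.6]
3 body [ 20.9  -35.18  -0.11] res 1.2 knob3view [561.9 -84.1  61.2] [[ 20.7 -35.9]] 0.2 knob@60 [ 20.6 -36. ]
2 body [22.4  36.59  0.07] res 1.4 knob3view [585.5 -15.2  60.3] [[21.7 37. ]] 0.2 knob@60 [21.7 37. ]
1 body [3.7480e+01 1.0307e+02 2.0000e-02] res 1.5 knob3view [621.3  42.8  60.6] [[ 37.7 103.3]] 0.2 knob@60 [ 37.6 103.5]
```

arm_command --commands '[{"tx":0.4,"ty":1.0,"tz":1.0,"ax":0,"ay":0.6,"az":0,"fingers":255},{"tx":0.7,"ty":1.8,"tz":2.0,"ax":0,"ay":1.2,"az":0,"fingers":255},{"tx":1.0,"ty":2.54,"tz":3.0,"ax":0,"ay":1.2,"az":0,"fingers":255},{"tx":1.0,"ty":2.54,"tz":3.1,"ax":0,"ay":1.2,"az":0,"fingers":255},{"tx":1.0,"ty":2.54,"tz":3.1,"ax":0,"ay":1.2,"az":0,"fingers":255},{"tx":1.0,"ty":2.54,"tz":3.5,"ax":0,"ay":1.2,"az":0,"fingers":255},{"tx":1.0,"ty":2.54,"tz":3.9,"ax":0,"ay":1.2,"az":0,"fingers":255},{"tx":1.0,"ty":2.54,"tz":4.3,"ax":0,"ay":1.2,"az":0,"fingers":255},{"tx":1.0,"ty":2.54,"tz":4.6,"ax":0,"ay":1.2,"az":0,"fingers":255},{"tx":1.0,"ty":2.54,"tz":4.7,"ax":0,"ay":1.2,"az":0,"fingers":255},{"tx":1.0,"ty":2.54,"tz":4.7,"ax":0,"ay":1.2,"az":0,"fingers":255}]'

```text
clock: 2.4
ee_pos: [663.8, 28.8, 16.6]
orientation: [[-0.943, 0.318, -0.1], [0.316, 0.948, 0.033], [0.106, -0.0, -0.994]]
wrist_force: [0.5, -0.5, -0.3]
grip_width: 0.7
grasp_force: 0.0
```

```bash
cat >>h.py <<'E'
def where():
    s=status.get_state();q=np.load("plate.npy");R=np.array(s["orientation"]);p=np.array(s["ee_pos"])
    return s,q,R,p
def go(*targets):  # plate x,y,world z of TCP -> tool units from the present pose
    s,q,R,p=where();print("t",s["clock"],"plate",np.round([*w2p(q,p)[0],p[2]],1),"F",np.round(s["wrist_force"],2),"gw",round(s["grip_width"],1))
    for t in targets: print(t,np.round(R.T@(plate2w(q,t)[0]-p)/40,3))
E
python3 -c "
from h import *
go((-22,103.3,16),(-22,103.3,85),(60,37,85),(60,37,16))
s=status.get_state();print(np.round(s['orientation'],3).tolist())"
```

```text
t 2.4 plate [ 82.4 103.2  16.6] F [ 0.51 -0.53 -0.31] gw 0.7
(-22, 103.3, 16) [ 2.593 -0.015  0.291]
(-22, 103.3, 85) [ 2.775 -0.016 -1.424]
(60, 37, 85) [ 0.726 -1.66  -1.641]
(60, 37, 16) [ 0.544 -1.66   0.074]
[[-0.943, 0.318, -0.1], [0.316, 0.948, 0.033], [0.106, -0.0, -0.994]]
```

arm_command --commands '[{"tx":0.07,"ty":0,"tz":0.007,"ax":0,"ay":0,"az":0,"fingers":255},{"tx":0.14,"ty":0,"tz":0.015,"ax":0,"ay":0,"az":0,"fingers":255},{"tx":0.21,"ty":0,"tz":0.022,"ax":0,"ay":0,"az":0,"fingers":255},{"tx":0.28,"ty":0,"tz":0.03,"ax":0,"ay":0,"az":0,"fingers":255},{"tx":0.35,"ty":0,"tz":0.037,"ax":0,"ay":0,"az":0,"fingers":255},{"tx":0.45,"ty":0,"tz":0.048,"ax":0,"ay":0,"az":0,"fingers":255},{"tx":0.55,"ty":0,"tz":0.059,"ax":0,"ay":0,"az":0,"fingers":255},{"tx":0.65,"ty":0,"tz":0.069,"ax":0,"ay":0,"az":0,"fingers":255},{"tx":0.75,"ty":0,"tz":0.08,"ax":0,"ay":0,"az":0,"fingers":255},{"tx":0.85,"ty":0,"tz":0.091,"ax":0,"ay":0,"az":0,"fingers":255},{"tx":0.95,"ty":0,"tz":0.101,"ax":0,"ay":0,"az":0,"fingers":255},{"tx":1.05,"ty":0,"tz":0.112,"ax":0,"ay":0,"az":0,"fingers":255}]'

```text
clock: 3.6
ee_pos: [625.7, 42.2, 18.0]
orientation: [[-0.943, 0.318, -0.096], [0.316, 0.948, 0.033], [0.101, 0.001, -0.995]]
wrist_force: [3.9, -2.1, 0.6]
grip_width: 0.5
grasp_force: 2.6
```

arm_command --commands '[{"tx":0.13,"ty":0,"tz":0.02,"ax":0,"ay":0,"az":0,"fingers":255},{"tx":0.26,"ty":0,"tz":0.035,"ax":0,"ay":0,"az":0,"fingers":255},{"tx":0.4,"ty":0,"tz":0.05,"ax":0,"ay":0,"az":0,"fingers":255},{"tx":0.54,"ty":0,"tz":0.065,"ax":0,"ay":0,"az":0,"fingers":255},{"tx":0.68,"ty":0,"tz":0.08,"ax":0,"ay":0,"az":0,"fingers":255},{"tx":0.82,"ty":0,"tz":0.095,"ax":0,"ay":0,"az":0,"fingers":255},{"tx":0.96,"ty":0,"tz":0.11,"ax":0,"ay":0,"az":0,"fingers":255},{"tx":1.1,"ty":0,"tz":0.125,"ax":0,"ay":0,"az":0,"fingers":255},{"tx":1.24,"ty":0,"tz":0.14,"ax":0,"ay":0,"az":0,"fingers":255},{"tx":1.36,"ty":0,"tz":0.155,"ax":0,"ay":0,"az":0,"fingers":255},{"tx":1.46,"ty":0,"tz":0.165,"ax":0,"ay":0,"az":0,"fingers":255},{"tx":1.55,"ty":0,"tz":0.175,"ax":0,"ay":0,"az":0,"fingers":255}]'

```text
clock: 4.8
ee_pos: [567.5, 62.1, 17.9]
orientation: [[-0.943, 0.318, -0.094], [0.316, 0.948, 0.033], [0.1, 0.002, -0.995]]
wrist_force: [5.9, -1.9, 1.8]
grip_width: 0.9
grasp_force: 3.1
```

```bash
python3 -c "
from h import *
go((-15,103.3,16),(-10,103.3,85),(63,37,85),(63,37,16))
cv2.imwrite('pics/t1.png',read_camera('wrist'))"
```

```text
t 4.8 plate [-19.5 104.9  17.9] F [ 5.91 -1.85  1.8 ] gw 0.9
(-15, 103.3, 16) [-0.116 -0.039  0.037]
(-10, 103.3, 85) [-0.069 -0.035 -1.692]
(63, 37, 85) [-1.896 -1.679 -1.877]
(63, 37, 16) [-2.068 -1.683 -0.161]
```

View pics/t1.png

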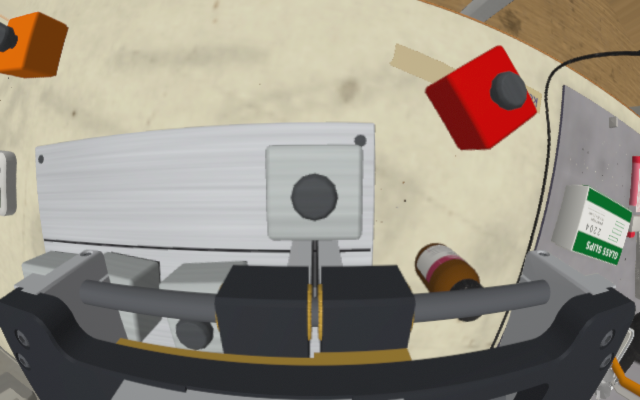

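arm_command --commands '[{"tx":-0.2,"ty":0,"tz":-0.02,"ax":0,"ay":0,"az":0,"fingers":255},{"tx":-0.15,"ty":0,"tz":-0.9,"ax":0,"ay":0,"az":0,"fingers":255},{"tx":-0.1,"ty":0,"tz":-1.7,"ax":0,"ay":0,"az":0,"fingers":255},{"tx":-0.8,"ty":-0.7,"tz":-1.77,"ax":0,"ay":0,"az":0,"fingers":255},{"tx":-1.5,"ty":-1.3,"tz":-1.83,"ax":0,"ay":0,"az":0,"fingers":255},{"tx":-1.95,"ty":-1.68,"tz":-1.88,"ax":0,"ay":0,"az":0,"fingers":255},{"tx":-1.95,"ty":-1.68,"tz":-1.88,"ax":0,"ay":0,"az":0,"fingers":255},{"tx":-2.03,"ty":-1.68,"tz":-1.1,"ax":0,"ay":0,"az":0,"fingers":255},{"tx":-2.07,"ty":-1.68,"tz":-0.6,"ax":0,"ay":0,"az":0,"fingers":255},{"tx":-2.12,"ty":-1.68,"tz":-0.2,"ax":0,"ay":0,"az":0,"fingers":255},{"tx":-2.12,"ty":-1.68,"tz":-0.13,"ax":0,"ay":0,"az":0,"fingers":255},{"tx":-2.12,"ty":-1.68,"tz":-0.13,"ax":0,"ay":0,"az":0,"fingers":255}]'

```text
clock: 6.05
ee_pos: [623.6, -27.5, 12.9]
orientation: [[-0.943, 0.317, -0.101], [0.315, 0.949, 0.034], [0.106, 0.0, -0.994]]
wrist_force: [0.1, -0.0, 0.2]
grip_width: 0.7
grasp_force: 0.0
```

```bash
python3 -c "
from h import *
go((-20,37,16))"
```

```text
t 6.05 plate [61.7 37.2 12.9] F [ 0.11 -0.02  0.18] gw 0.7
(-20, 37, 16) [ 2.038 -0.015  0.14 ]
```

arm_command --commands '[{"tx":0.06,"ty":0,"tz":-0.03,"ax":0,"ay":0,"az":0,"fingers":255},{"tx":0.12,"ty":0,"tz":-0.05,"ax":0,"ay":0,"az":0,"fingers":255},{"tx":0.18,"ty":0,"tz":-0.05,"ax":0,"ay":0,"az":0,"fingers":255},{"tx":0.24,"ty":0,"tz":-0.04,"ax":0,"ay":0,"az":0,"fingers":255},{"tx":0.3,"ty":0,"tz":-0.03,"ax":0,"ay":0,"az":0,"fingers":255},{"tx":0.4,"ty":0,"tz":-0.02,"ax":0,"ay":0,"az":0,"fingers":255},{"tx":0.5,"ty":0,"tz":-0.01,"ax":0,"ay":0,"az":0,"fingers":255},{"tx":0.6,"ty":0,"tz":0.0,"ax":0,"ay":0,"az":0,"fingers":255},{"tx":0.7,"ty":0,"tz":0.01,"ax":0,"ay":0,"az":0,"fingers":255},{"tx":0.8,"ty":0,"tz":0.02,"ax":0,"ay":0,"az":0,"fingers":255},{"tx":0.9,"ty":0,"tz":0.03,"ax":0,"ay":0,"az":0,"fingers":255},{"tx":1.0,"ty":0,"tz":0.04,"ax":0,"ay":0,"az":0,"fingers":255}]'

```text
clock: 7.25
ee_pos: [589.7, -16.5, 17.1]
orientation: [[-0.944, 0.318, -0.092], [0.316, 0.948, 0.033], [0.098, 0.002, -0.995]]
wrist_force: [4.8, -1.3, 1.8]
grip_width: 0.3
grasp_force: 2.7
```

arm_command --commands '[{"tx":0.1,"ty":0,"tz":0.01,"ax":0,"ay":0,"az":0,"fingers":255},{"tx":0.2,"ty":0,"tz":0.02,"ax":0,"ay":0,"az":0,"fingers":255},{"tx":0.3,"ty":0,"tz":0.03,"ax":0,"ay":0,"az":0,"fingers":255},{"tx":0.4,"ty":0,"tz":0.04,"ax":0,"ay":0,"az":0,"fingers":255},{"tx":0.5,"ty":0,"tz":0.05,"ax":0,"ay":0,"az":0,"fingers":255},{"tx":0.6,"ty":0,"tz":0.06,"ax":0,"ay":0,"az":0,"fingers":255},{"tx":0.7,"ty":0,"tz":0.07,"ax":0,"ay":0,"az":0,"fingers":255},{"tx":0.8,"ty":0,"tz":0.08,"ax":0,"ay":0,"az":0,"fingers":255},{"tx":0.9,"ty":0,"tz":0.09,"ax":0,"ay":0,"az":0,"fingers":255},{"tx":0.98,"ty":0,"tz":0.1,"ax":0,"ay":0,"az":0,"fingers":255},{"tx":1.05,"ty":0,"tz":0.11,"ax":0,"ay":0,"az":0,"fingers":255}]'

```text
clock: 8.35
ee_pos: [549.8, -2.8, 17.0]
orientation: [[-0.944, 0.318, -0.092], [0.316, 0.948, 0.033], [0.098, 0.002, -0.995]]
wrist_force: [5.7, -2.2, 3.4]
grip_width: 0.6
grasp_force: 3.1
```

```bash
python3 -c "
from h import *
go((-10,37,85),(63,-36,85),(63,-36,16))"
```

```text
t 8.35 plate [-16.1  37.7  17. ] F [ 5.7  -2.15  3.36] gw 0.6
(-10, 37, 85) [ 0.014 -0.012 -1.706]
(63, -36, 85) [-1.815 -1.824 -1.89 ]
(63, -36, 16) [-1.984 -1.828 -0.173]
```

arm_command --commands '[{"tx":-0.25,"ty":0,"tz":-0.03,"ax":0,"ay":0,"az":0,"fingers":255},{"tx":-0.15,"ty":0,"tz":-0.9,"ax":0,"ay":0,"az":0,"fingers":255},{"tx":-0.1,"ty":0,"tz":-1.75,"ax":0,"ay":0,"az":0,"fingers":255},{"tx":-0.8,"ty":-0.7,"tz":-1.82,"ax":0,"ay":0,"az":0,"fingers":255},{"tx":-1.5,"ty":-1.3,"tz":-1.9,"ax":0,"ay":0,"az":0,"fingers":255},{"tx":-1.9,"ty":-1.83,"tz":-1.95,"ax":0,"ay":0,"az":0,"fingers":255},{"tx":-1.9,"ty":-1.83,"tz":-1.95,"ax":0,"ay":0,"az":0,"fingers":255},{"tx":-1.98,"ty":-1.83,"tz":-1.15,"ax":0,"ay":0,"az":0,"fingers":255},{"tx":-2.03,"ty":-1.83,"tz":-0.65,"ax":0,"ay":0,"az":0,"fingers":255},{"tx":-2.08,"ty":-1.83,"tz":-0.3,"ax":0,"ay":0,"az":0,"fingers":255},{"tx":-2.08,"ty":-1.83,"tz":-0.25,"ax":0,"ay":0,"az":0,"fingers":255},{"tx":-2.08,"ty":-1.83,"tz":-0.25,"ax":0,"ay":0,"az":0,"fingers":255}]'

```text
clock: 9.55
ee_pos: [602.3, -97.6, 17.0]
orientation: [[-0.943, 0.317, -0.1], [0.315, 0.949, 0.034], [0.106, 0.0, -0.994]]
wrist_force: [-0.1, 0.1, -0.1]
grip_width: 0.5
grasp_force: 0.0
```

```bash
python3 -c "
from h import *
go((-20,-36,16))"
```

```text
t 9.55 plate [ 63.3 -36.   17. ] F [-0.08  0.14 -0.13] gw 0.5
(-20, -36, 16) [ 2.068 -0.011  0.245]
```

arm_command --commands '[{"tx":0.06,"ty":0,"tz":0.01,"ax":0,"ay":0,"az":0,"fingers":255},{"tx":0.12,"ty":0,"tz":0.02,"ax":0,"ay":0,"az":0,"fingers":255},{"tx":0.18,"ty":0,"tz":0.025,"ax":0,"ay":0,"az":0,"fingers":255},{"tx":0.24,"ty":0,"tz":0.03,"ax":0,"ay":0,"az":0,"fingers":255},{"tx":0.3,"ty":0,"tz":0.035,"ax":0,"ay":0,"az":0,"fingers":255},{"tx":0.4,"ty":0,"tz":0.045,"ax":0,"ay":0,"az":0,"fingers":255},{"tx":0.5,"ty":0,"tz":0.055,"ax":0,"ay":0,"az":0,"fingers":255},{"tx":0.6,"ty":0,"tz":0.065,"ax":0,"ay":0,"az":0,"fingers":255},{"tx":0.7,"ty":0,"tz":0.075,"ax":0,"ay":0,"az":0,"fingers":255},{"tx":0.8,"ty":0,"tz":0.085,"ax":0,"ay":0,"az":0,"fingers":255},{"tx":0.9,"ty":0,"tz":0.095,"ax":0,"ay":0,"az":0,"fingers":255},{"tx":1.0,"ty":0,"tz":0.105,"ax":0,"ay":0,"az":0,"fingers":255}]'

```text
clock: 10.75
ee_pos: [564.1, -85.5, 17.1]
orientation: [[-0.943, 0.317, -0.099], [0.316, 0.948, 0.033], [0.104, -0.0, -0.995]]
wrist_force: [2.1, -1.0, 1.7]
grip_width: 0.6
grasp_force: 1.5
```

arm_command --commands '[{"tx":0.1,"ty":0,"tz":0.01,"ax":0,"ay":0,"az":0,"fingers":255},{"tx":0.2,"ty":0,"tz":0.02,"ax":0,"ay":0,"az":0,"fingers":255},{"tx":0.3,"ty":0,"tz":0.03,"ax":0,"ay":0,"az":0,"fingers":255},{"tx":0.4,"ty":0,"tz":0.04,"ax":0,"ay":0,"az":0,"fingers":255},{"tx":0.5,"ty":0,"tz":0.05,"ax":0,"ay":0,"az":0,"fingers":255},{"tx":0.6,"ty":0,"tz":0.06,"ax":0,"ay":0,"az":0,"fingers":255},{"tx":0.7,"ty":0,"tz":0.07,"ax":0,"ay":0,"az":0,"fingers":255},{"tx":0.8,"ty":0,"tz":0.08,"ax":0,"ay":0,"az":0,"fingers":255},{"tx":0.9,"ty":0,"tz":0.09,"ax":0,"ay":0,"az":0,"fingers":255},{"tx":0.98,"ty":0,"tz":0.1,"ax":0,"ay":0,"az":0,"fingers":255},{"tx":1.05,"ty":0,"tz":0.11,"ax":0,"ay":0,"az":0,"fingers":255}]'

```text
clock: 11.85
ee_pos: [524.2, -72.1, 17.1]
orientation: [[-0.943, 0.317, -0.099], [0.316, 0.948, 0.033], [0.104, 0.0, -0.995]]
wrist_force: [3.0, -1.5, 0.8]
grip_width: 0.6
grasp_force: 1.5
```

```bash
python3 -c "
from h import *
go((-10,-36,85),(64,-106.5,85),(64,-106.5,16))"
```

```text
t 11.85 plate [-18.9 -36.1  17.1] F [ 2.99 -1.49  0.82] gw 0.6
(-10, -36, 85) [-0.044  0.005 -1.711]
(64, -106.5, 85) [-1.895 -1.746 -1.905]
(64, -106.5, 16) [-2.075 -1.746 -0.19 ]
```

arm_command --commands '[{"tx":-0.25,"ty":0,"tz":-0.03,"ax":0,"ay":0,"az":0,"fingers":255},{"tx":-0.15,"ty":0,"tz":-0.9,"ax":0,"ay":0,"az":0,"fingers":255},{"tx":-0.1,"ty":0,"tz":-1.75,"ax":0,"ay":0,"az":0,"fingers":255},{"tx":-0.8,"ty":-0.7,"tz":-1.82,"ax":0,"ay":0,"az":0,"fingers":255},{"tx":-1.5,"ty":-1.3,"tz":-1.9,"ax":0,"ay":0,"az":0,"fingers":255},{"tx":-1.93,"ty":-1.75,"tz":-1.95,"ax":0,"ay":0,"az":0,"fingers":255},{"tx":-1.93,"ty":-1.75,"tz":-1.95,"ax":0,"ay":0,"az":0,"fingers":255},{"tx":-2.03,"ty":-1.75,"tz":-1.15,"ax":0,"ay":0,"az":0,"fingers":255},{"tx":-2.08,"ty":-1.75,"tz":-0.65,"ax":0,"ay":0,"az":0,"fingers":255},{"tx":-2.11,"ty":-1.75,"tz":-0.27,"ax":0,"ay":0,"az":0,"fingers":255},{"tx":-2.11,"ty":-1.75,"tz":-0.21,"ax":0,"ay":0,"az":0,"fingers":255},{"tx":-2.11,"ty":-1.75,"tz":-0.21,"ax":0,"ay":0,"az":0,"fingers":255}]'

```text
clock: 13.05
ee_pos: [582.2, -164.8, 16.4]
orientation: [[-0.943, 0.317, -0.1], [0.315, 0.948, 0.034], [0.106, 0.0, -0.994]]
wrist_force: [0.0, -0.0, 1.1]
grip_width: 0.0
grasp_force: 0.0
```

arm_command --commands '[{"tx":0.06,"ty":0,"tz":0.01,"ax":0,"ay":0,"az":0,"fingers":255},{"tx":0.12,"ty":0,"tz":0.02,"ax":0,"ay":0,"az":0,"fingers":255},{"tx":0.18,"ty":0,"tz":0.025,"ax":0,"ay":0,"az":0,"fingers":255},{"tx":0.24,"ty":0,"tz":0.03,"ax":0,"ay":0,"az":0,"fingers":255},{"tx":0.3,"ty":0,"tz":0.035,"ax":0,"ay":0,"az":0,"fingers":255},{"tx":0.4,"ty":0,"tz":0.045,"ax":0,"ay":0,"az":0,"fingers":255},{"tx":0.5,"ty":0,"tz":0.055,"ax":0,"ay":0,"az":0,"fingers":255},{"tx":0.6,"ty":0,"tz":0.065,"ax":0,"ay":0,"az":0,"fingers":255},{"tx":0.7,"ty":0,"tz":0.075,"ax":0,"ay":0,"az":0,"fingers":255},{"tx":0.8,"ty":0,"tz":0.085,"ax":0,"ay":0,"az":0,"fingers":255},{"tx":0.9,"ty":0,"tz":0.095,"ax":0,"ay":0,"az":0,"fingers":255},{"tx":1.0,"ty":0,"tz":0.105,"ax":0,"ay":0,"az":0,"fingers":255}]'

```text
clock: 14.25
ee_pos: [544.2, -152.6, 16.7]
orientation: [[-0.943, 0.317, -0.099], [0.316, 0.948, 0.033], [0.104, 0.0, -0.995]]
wrist_force: [2.8, -1.1, 2.0]
grip_width: 0.3
grasp_force: 1.6
```

```bash
python3 -c "
from h import *
go((-20,-106.5,16))"
```

```text
t 14.25 plate [  25.2 -106.4   16.7] F [ 2.82 -1.08  1.96] gw 0.3
(-20, -106.5, 16) [ 1.122 -0.01   0.135]
```

arm_command --commands '[{"tx":0.1,"ty":0,"tz":0.01,"ax":0,"ay":0,"az":0,"fingers":255},{"tx":0.2,"ty":0,"tz":0.02,"ax":0,"ay":0,"az":0,"fingers":255},{"tx":0.3,"ty":0,"tz":0.03,"ax":0,"ay":0,"az":0,"fingers":255},{"tx":0.4,"ty":0,"tz":0.04,"ax":0,"ay":0,"az":0,"fingers":255},{"tx":0.5,"ty":0,"tz":0.05,"ax":0,"ay":0,"az":0,"fingers":255},{"tx":0.6,"ty":0,"tz":0.06,"ax":0,"ay":0,"az":0,"fingers":255},{"tx":0.7,"ty":0,"tz":0.07,"ax":0,"ay":0,"az":0,"fingers":255},{"tx":0.8,"ty":0,"tz":0.08,"ax":0,"ay":0,"az":0,"fingers":255},{"tx":0.9,"ty":0,"tz":0.09,"ax":0,"ay":0,"az":0,"fingers":255},{"tx":0.98,"ty":0,"tz":0.1,"ax":0,"ay":0,"az":0,"fingers":255},{"tx":1.06,"ty":0,"tz":0.11,"ax":0,"ay":0,"az":0,"fingers":255}]'

```text
clock: 15.35
ee_pos: [503.8, -139.1, 16.7]
orientation: [[-0.943, 0.317, -0.099], [0.316, 0.948, 0.033], [0.104, 0.0, -0.995]]
wrist_force: [2.6, -0.5, 2.0]
grip_width: 0.3
grasp_force: 1.4
```

```bash
python3 -c "
from h import *
go((-10,-106.5,85),(122,1.6,205))"
```

```text
t 15.35 plate [ -17.4 -106.1   16.7] F [ 2.63 -0.46  1.97] gw 0.3
(-10, -106.5, 85) [-0.005 -0.008 -1.717]
(122, 1.6, 205) [-2.957  2.715 -5.044]
```

Forces along plate x were 4.4–6.2, 5.0–6.1, 2.3–3.3 and 2.6–3.0 N, and the pad forces were 2.6–3.1 against 1.4–1.6. The two left-hand weights (1 and 2) are therefore sound. I'll look from above before pushing them back.

arm_command --commands '[{"tx":-0.25,"ty":0,"tz":-0.03,"ax":0,"ay":0,"az":0,"fingers":255},{"tx":-0.15,"ty":0,"tz":-0.9,"ax":0,"ay":0,"az":0,"fingers":255},{"tx":-0.1,"ty":0,"tz":-1.8,"ax":0,"ay":0,"az":0,"fingers":255},{"tx":-0.8,"ty":0.6,"tz":-2.6,"ax":0,"ay":-0.4,"az":0,"fingers":255},{"tx":-1.5,"ty":1.2,"tz":-3.4,"ax":0,"ay":-0.8,"az":0,"fingers":255},{"tx":-2.2,"ty":1.8,"tz":-4.2,"ax":0,"ay":-1.2,"az":0,"fingers":255},{"tx":-2.9,"ty":2.7,"tz":-5.0,"ax":0,"ay":-1.2,"az":0,"fingers":255},{"tx":-2.9,"ty":2.7,"tz":-5.0,"ax":0,"ay":-1.2,"az":0,"fingers":255},{"tx":-2.9,"ty":2.7,"tz":-5.0,"ax":0,"ay":-1.2,"az":0,"fingers":255}]'

```text
clock: 16.25
ee_pos: [667.7, -78.6, 203.2]
orientation: [[-0.949, 0.315, -0.001], [0.315, 0.949, 0.001], [0.001, 0.0, -1.0]]
wrist_force: [0.0, -0.8, -0.7]
grip_width: 0.4
grasp_force: 0.0
```

```bash
python3 - <<'E'
from h import *
import pickle
m=camera_model("wrist");im=read_camera("wrist");pickle.dump((m,im),open("w2.pkl","wb"))
go((-94,37,85))
a=im[0:190,190:440];cv2.imwrite("pics/w2c.png",cv2.resize(a,None,fx=3,fy=3,interpolation=cv2.INTER_CUBIC))
E
```

```text
t 16.3 plate [118.5   0.3 202.2] F [-1.2  -1.51 -1.46] gw 0.2
(-94, 37, 85) [5.307 0.89  2.946]
```

View pics/w2c.png

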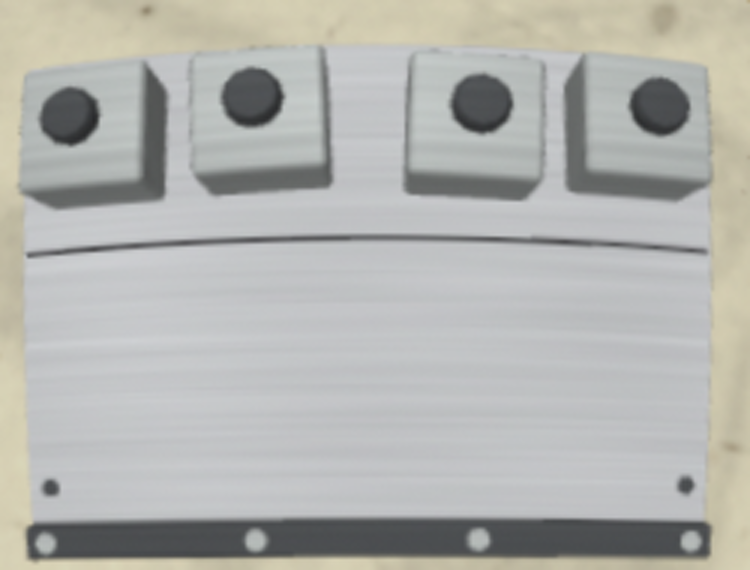

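All four stand in front of the line (line at row ~245, rear soles at row ~200). Knobs are at (69,115), (252,97), (482,102), (660,105). Next I fit the poses.

```bash
python3 - <<'E'
from h import *
import pickle
m,_=pickle.load(open("w2.pkl","rb"));q=np.load("plate.npy")
u=lambda p:(np.atleast_2d(p)+.5)/3-.5+[190,0]
C={4:[(25,73),(142,62),(146,178),(23,190)],3:[(192,54),(323,46),(326,165),(192,172)],2:[(412,52),(545,58),(542,180),(405,172)],1:[(585,56),(707,68),(709,185),(585,178)]}
K={4:(69,115),3:(252,97),2:(482,102),1:(660,105)}
cor=np.array([(-25,-25,48),(-25,25,48),(25,25,48),(25,-25,48)])
for k in C:
    r=least_squares(lambda w:(PW(m,plate2w(q,plate2w([w[0],w[1],w[2]],cor)))-u(C[k])).ravel(),[20,0,0])
    h=least_squares(lambda X:PW(m,plate2w(q,[X[0],X[1],60]))[0]-u(K[k])[0],[20,0])
    print(k,np.round(r.x,2),np.abs(r.fun).max().round(1),np.round(h.x,1))
# line/fence check at this view
for X in [(-10,-145,4),(-10,145,4),(105,-145,14),(105,145,14)]: print(X,np.round((PW(m,plate2w(q,X))[0]-[190,0])*3,0))
E
```

```text
4 [-5.2800e+01 -1.0494e+02  1.0000e-02] 2.1 [ -53.2 -106.2]
3 [-5.398e+01 -3.884e+01  2.000e-02] 1.4 [-54.2 -39.3]
2 [-5.090e+01  4.022e+01 -4.000e-02] 1.6 [-51.7  40.8]
1 [-52.72 104.51  -0.  ] 1.5 [-55.4 105.6]
(-10, -145, 4) [ 22. 255.]
(-10, 145, 4) [711. 251.]
(105, -145, 14) [ 23. 526.]
(105, 145, 14) [712. 522.]
```

arm_command --commands '[{"tx":1.1,"ty":0.2,"tz":0.4,"ax":0,"ay":-0.3,"az":0,"fingers":255},{"tx":2.2,"ty":0.4,"tz":0.8,"ax":0,"ay":-0.6,"az":0,"fingers":255},{"tx":3.3,"ty":0.6,"tz":1.2,"ax":0,"ay":-0.9,"az":0,"fingers":255},{"tx":4.4,"ty":0.8,"tz":1.6,"ax":0,"ay":-1.2,"az":0,"fingers":255},{"tx":5.36,"ty":0.98,"tz":2.0,"ax":0,"ay":-1.2,"az":0,"fingers":255},{"tx":5.36,"ty":0.98,"tz":2.5,"ax":0,"ay":-1.2,"az":0,"fingers":255},{"tx":5.36,"ty":0.98,"tz":2.9,"ax":0,"ay":-1.2,"az":0,"fingers":255},{"tx":5.36,"ty":0.98,"tz":3.6,"ax":0,"ay":-1.2,"az":0,"fingers":255},{"tx":5.36,"ty":0.98,"tz":4.2,"ax":0,"ay":-1.2,"az":0,"fingers":255},{"tx":5.36,"ty":0.98,"tz":4.55,"ax":0,"ay":-1.2,"az":0,"fingers":255},{"tx":5.36,"ty":0.98,"tz":4.65,"ax":0,"ay":-1.2,"az":0,"fingers":255},{"tx":5.36,"ty":0.98,"tz":4.65,"ax":0,"ay":-1.2,"az":0,"fingers":255}]'

```text
clock: 17.5
ee_pos: [473.3, 23.1, 15.7]
orientation: [[-0.943, 0.319, 0.093], [0.317, 0.948, -0.035], [-0.099, -0.003, -0.995]]
wrist_force: [0.2, -0.9, -0.2]
grip_width: 0.4
grasp_force: 0.0
```

```bash
python3 -c "
from h import *
go((48,40.8,16))"
```

```text
t 17.5 plate [-96.9  38.5  15.7] F [ 0.16 -0.93 -0.15] gw 0.4
(48, 40.8, 16) [-3.604  0.085  0.351]
```

arm_command --commands '[{"tx":-0.08,"ty":0.06,"tz":0.008,"ax":0,"ay":0,"az":0,"fingers":255},{"tx":-0.15,"ty":0.06,"tz":0.015,"ax":0,"ay":0,"az":0,"fingers":255},{"tx":-0.21,"ty":0.06,"tz":0.02,"ax":0,"ay":0,"az":0,"fingers":255},{"tx":-0.27,"ty":0.06,"tz":0.027,"ax":0,"ay":0,"az":0,"fingers":255},{"tx":-0.33,"ty":0.06,"tz":0.032,"ax":0,"ay":0,"az":0,"fingers":255},{"tx":-0.42,"ty":0.06,"tz":0.041,"ax":0,"ay":0,"az":0,"fingers":255},{"tx":-0.52,"ty":0.06,"tz":0.051,"ax":0,"ay":0,"az":0,"fingers":255},{"tx":-0.62,"ty":0.06,"tz":0.061,"ax":0,"ay":0,"az":0,"fingers":255},{"tx":-0.72,"ty":0.06,"tz":0.07,"ax":0,"ay":0,"az":0,"fingers":255},{"tx":-0.82,"ty":0.06,"tz":0.08,"ax":0,"ay":0,"az":0,"fingers":255},{"tx":-0.92,"ty":0.06,"tz":0.09,"ax":0,"ay":0,"az":0,"fingers":255},{"tx":-1.02,"ty":0.06,"tz":0.1,"ax":0,"ay":0,"az":0,"fingers":255}]'

```text
clock: 18.7
ee_pos: [513.5, 15.0, 17.6]
orientation: [[-0.944, 0.317, 0.095], [0.315, 0.949, -0.033], [-0.101, -0.001, -0.995]]
wrist_force: [-6.0, 2.4, 4.6]
grip_width: 0.1
grasp_force: 3.4
```

arm_command --commands '[{"tx":-0.12,"ty":0,"tz":0.012,"ax":0,"ay":0,"az":0,"fingers":255},{"tx":-0.24,"ty":0,"tz":0.024,"ax":0,"ay":0,"az":0,"fingers":255},{"tx":-0.36,"ty":0,"tz":0.035,"ax":0,"ay":0,"az":0,"fingers":255},{"tx":-0.48,"ty":0,"tz":0.047,"ax":0,"ay":0,"az":0,"fingers":255},{"tx":-0.6,"ty":0,"tz":0.059,"ax":0,"ay":0,"az":0,"fingers":255},{"tx":-0.72,"ty":0,"tz":0.07,"ax":0,"ay":0,"az":0,"fingers":255},{"tx":-0.84,"ty":0,"tz":0.082,"ax":0,"ay":0,"az":0,"fingers":255},{"tx":-0.96,"ty":0,"tz":0.094,"ax":0,"ay":0,"az":0,"fingers":255},{"tx":-1.08,"ty":0,"tz":0.105,"ax":0,"ay":0,"az":0,"fingers":255},{"tx":-1.2,"ty":0,"tz":0.117,"ax":0,"ay":0,"az":0,"fingers":255},{"tx":-1.32,"ty":0,"tz":0.129,"ax":0,"ay":0,"az":0,"fingers":255},{"tx":-1.44,"ty":0,"tz":0.14,"ax":0,"ay":0,"az":0,"fingers":255}]'

```text
clock: 19.9
ee_pos: [570.9, -4.1, 18.0]
orientation: [[-0.943, 0.317, 0.098], [0.316, 0.948, -0.033], [-0.104, -0.001, -0.995]]
wrist_force: [-2.5, 1.1, -1.8]
grip_width: 0.2
grasp_force: 1.5
```

```bash
python3 -c "
from h import *
go((46,40.8,16))"
```

```text
t 19.9 plate [ 4.3 43.  18. ] F [-2.46  1.06 -1.75] gw 0.2
(46, 40.8, 16) [-1.032 -0.049  0.157]
```

arm_command --commands '[{"tx":-0.1,"ty":-0.02,"tz":0.01,"ax":0,"ay":0,"az":0,"fingers":255},{"tx":-0.2,"ty":-0.03,"tz":0.02,"ax":0,"ay":0,"az":0,"fingers":255},{"tx":-0.3,"ty":-0.04,"tz":0.03,"ax":0,"ay":0,"az":0,"fingers":255}]'

```text
clock: 20.2
ee_pos: [582.3, -9.5, 18.1]
orientation: [[-0.943, 0.317, 0.099], [0.316, 0.948, -0.033], [-0.104, -0.0, -0.995]]
wrist_force: [-2.4, 1.5, -2.6]
grip_width: 0.7
grasp_force: 1.5
```

arm_command --commands '[{"tx":-0.1,"ty":0,"tz":0.01,"ax":0,"ay":0,"az":0,"fingers":255},{"tx":-0.2,"ty":0,"tz":0.02,"ax":0,"ay":0,"az":0,"fingers":255},{"tx":-0.3,"ty":0,"tz":0.03,"ax":0,"ay":0,"az":0,"fingers":255}]'

```text
clock: 20.5
ee_pos: [593.8, -13.2, 18.3]
orientation: [[-0.943, 0.317, 0.099], [0.316, 0.948, -0.033], [-0.104, -0.0, -0.995]]
wrist_force: [-3.1, 1.6, -2.2]
grip_width: 0.4
grasp_force: 1.5
```

arm_command --commands '[{"tx":-0.07,"ty":0,"tz":0.007,"ax":0,"ay":0,"az":0,"fingers":255},{"tx":-0.14,"ty":0,"tz":0.014,"ax":0,"ay":0,"az":0,"fingers":255},{"tx":-0.21,"ty":0,"tz":0.02,"ax":0,"ay":0,"az":0,"fingers":255},{"tx":-0.26,"ty":0,"tz":0.025,"ax":0,"ay":0,"az":0,"fingers":255}]'

```text
clock: 20.9
ee_pos: [603.7, -16.5, 18.5]
orientation: [[-0.943, 0.317, 0.099], [0.316, 0.948, -0.033], [-0.105, 0.0, -0.995]]
wrist_force: [-3.3, 0.9, -1.6]
grip_width: 0.4
grasp_force: 1.7
```

```bash
python3 -c "
from h import *
go((46,41,16))"
```

```text
t 20.9 plate [39.3 41.5 18.5] F [-3.28  0.92 -1.6 ] gw 0.4
(46, 41, 16) [-0.159 -0.011  0.078]
```

arm_command --commands '[{"tx":-0.03,"ty":0,"tz":0.02,"ax":0,"ay":0,"az":0,"fingers":255},{"tx":-0.06,"ty":0,"tz":0.035,"ax":0,"ay":0,"az":0,"fingers":255},{"tx":-0.09,"ty":0,"tz":0.045,"ax":0,"ay":0,"az":0,"fingers":255},{"tx":-0.12,"ty":0,"tz":0.05,"ax":0,"ay":0,"az":0,"fingers":255}]'

```text
clock: 21.3
ee_pos: [607.2, -17.2, 17.4]
orientation: [[-0.943, 0.317, 0.098], [0.315, 0.948, -0.033], [-0.103, -0.0, -0.995]]
wrist_force: [-7.2, 2.0, 6.0]
grip_width: 0.1
grasp_force: 3.8
```

arm_command --commands '[{"tx":-0.025,"ty":0,"tz":0.002,"ax":0,"ay":0,"az":0,"fingers":255},{"tx":-0.05,"ty":0,"tz":0.005,"ax":0,"ay":0,"az":0,"fingers":255},{"tx":-0.075,"ty":0,"tz":0.007,"ax":0,"ay":0,"az":0,"fingers":255}]'

```text
clock: 21.6
ee_pos: [609.2, -17.9, 17.3]
orientation: [[-0.944, 0.317, 0.096], [0.315, 0.948, -0.033], [-0.102, -0.001, -0.995]]
wrist_force: [-11.0, 3.2, 8.4]
grip_width: 0.4
grasp_force: 5.6
```

```bash
python3 -c "
from h import *
go((46,41,16))"
```

```text
t 21.6 plate [45.  41.8 17.3] F [-11.05   3.24   8.43] gw 0.4
(46, 41, 16) [-0.022 -0.02   0.035]
```

arm_command --commands '[{"tx":0.0,"ty":0,"tz":-0.04,"ax":0,"ay":0,"az":0,"fingers":255},{"tx":-0.02,"ty":0,"tz":-0.05,"ax":0,"ay":0,"az":0,"fingers":255},{"tx":-0.04,"ty":0,"tz":-0.05,"ax":0,"ay":0,"az":0,"fingers":255}]'

```text
clock: 21.9
ee_pos: [609.5, -20.0, 18.3]
orientation: [[-0.943, 0.318, 0.094], [0.316, 0.948, -0.035], [-0.1, -0.003, -0.995]]
wrist_force: [-6.9, 0.9, -2.6]
grip_width: 0.7
grasp_force: 3.8
```

```bash
python3 -c "
from h import *
go((46,41,16))"
```

```text
t 21.9 plate [46.  39.9 18.3] F [-6.88  0.9  -2.64] gw 0.7
(46, 41, 16) [0.005 0.028 0.056]
```

arm_command --commands '[{"tx":-0.02,"ty":0.02,"tz":0.015,"ax":0,"ay":0,"az":0,"fingers":255},{"tx":-0.04,"ty":0.02,"tz":0.02,"ax":0,"ay":0,"az":0,"fingers":255},{"tx":-0.05,"ty":0.02,"tz":0.02,"ax":0,"ay":0,"az":0,"fingers":255},{"tx":-0.05,"ty":0.02,"tz":0.02,"ax":0,"ay":0,"az":0,"fingers":255}]'

```text
clock: 22.3
ee_pos: [609.4, -20.1, 17.5]
orientation: [[-0.944, 0.318, 0.09], [0.316, 0.948, -0.036], [-0.097, -0.005, -0.995]]
wrist_force: [-12.2, 1.8, 3.9]
grip_width: 0.4
grasp_force: 6.0
```

```bash
python3 - <<'E'
from h import *
go((36,41,16),(36,41,85),(-98,105,85),(-98,105,16))
for n,b in(("scene",(140,280,230,410)),("side",(160,270,265,405))): cv2.imwrite(f"pics/{n}2.png",read_camera(n))
E
```

```text
t 22.3 plate [45.9 39.8 17.5] F [-12.2    1.82   3.87] gw 0.4
(36, 41, 16) [0.251 0.028 0.012]
(36, 41, 85) [ 0.084  0.019 -1.705]
(-98, 105, 85) [ 3.428  1.595 -2.039]
(-98, 105, 16) [ 3.595  1.604 -0.322]
```

arm_command --commands '[{"tx":0.2,"ty":0,"tz":-0.02,"ax":0,"ay":0,"az":0,"fingers":255},{"tx":0.4,"ty":0,"tz":-0.04,"ax":0,"ay":0,"az":0,"fingers":255},{"tx":0.3,"ty":0,"tz":-0.9,"ax":0,"ay":0,"az":0,"fingers":255},{"tx":0.3,"ty":0,"tz":-1.8,"ax":0,"ay":0,"az":0,"fingers":255},{"tx":1.2,"ty":0.5,"tz":-1.9,"ax":0,"ay":0,"az":0,"fingers":255},{"tx":2.2,"ty":1.0,"tz":-2.0,"ax":0,"ay":0,"az":0,"fingers":255},{"tx":3.1,"ty":1.4,"tz":-2.05,"ax":0,"ay":0,"az":0,"fingers":255},{"tx":3.55,"ty":1.62,"tz":-2.1,"ax":0,"ay":0,"az":0,"fingers":255},{"tx":3.55,"ty":1.62,"tz":-2.1,"ax":0,"ay":0,"az":0,"fingers":255},{"tx":3.62,"ty":1.62,"tz":-1.2,"ax":0,"ay":0,"az":0,"fingers":255},{"tx":3.68,"ty":1.62,"tz":-0.5,"ax":0,"ay":0,"az":0,"fingers":255},{"tx":3.7,"ty":1.62,"tz":-0.35,"ax":0,"ay":0,"az":0,"fingers":255}]'

```text
clock: 23.6
ee_pos: [494.6, 88.2, 15.2]
orientation: [[-0.943, 0.318, 0.098], [0.316, 0.948, -0.035], [-0.104, -0.002, -0.995]]
wrist_force: [0.2, 0.0, -1.0]
grip_width: 0.3
grasp_force: 0.0
```

```bash
python3 -c "
from h import *
go((30,105,16))"
```

```text
t 23.6 plate [-97.  107.   15.2] F [ 0.15  0.04 -0.98] gw 0.3
(30, 105, 16) [-3.159 -0.028  0.311]
```

arm_command --commands '[{"tx":-0.08,"ty":-0.04,"tz":0.005,"ax":0,"ay":0,"az":0,"fingers":255},{"tx":-0.15,"ty":-0.045,"tz":0.013,"ax":0,"ay":0,"az":0,"fingers":255},{"tx":-0.21,"ty":-0.05,"tz":0.02,"ax":0,"ay":0,"az":0,"fingers":255},{"tx":-0.27,"ty":-0.05,"tz":0.026,"ax":0,"ay":0,"az":0,"fingers":255},{"tx":-0.33,"ty":-0.05,"tz":0.033,"ax":0,"ay":0,"az":0,"fingers":255},{"tx":-0.42,"ty":-0.055,"tz":0.042,"ax":0,"ay":0,"az":0,"fingers":255},{"tx":-0.52,"ty":-0.055,"tz":0.053,"ax":0,"ay":0,"az":0,"fingers":255},{"tx":-0.62,"ty":-0.06,"tz":0.063,"ax":0,"ay":0,"az":0,"fingers":255},{"tx":-0.72,"ty":-0.06,"tz":0.074,"ax":0,"ay":0,"az":0,"fingers":255},{"tx":-0.82,"ty":-0.065,"tz":0.084,"ax":0,"ay":0,"az":0,"fingers":255},{"tx":-0.92,"ty":-0.065,"tz":0.095,"ax":0,"ay":0,"az":0,"fingers":255},{"tx":-1.02,"ty":-0.07,"tz":0.105,"ax":0,"ay":0,"az":0,"fingers":255}]'

```text
clock: 24.8
ee_pos: [529.8, 74.9, 17.8]
orientation: [[-0.944, 0.316, 0.096], [0.315, 0.949, -0.032], [-0.102, 0.0, -0.995]]
wrist_force: [-8.1, 3.2, 5.2]
grip_width: 0.1
grasp_force: 4.1
```

arm_command --commands '[{"tx":-0.12,"ty":-0.005,"tz":0.012,"ax":0,"ay":0,"az":0,"fingers":255},{"tx":-0.24,"ty":-0.01,"tz":0.025,"ax":0,"ay":0,"az":0,"fingers":255},{"tx":-0.36,"ty":-0.01,"tz":0.037,"ax":0,"ay":0,"az":0,"fingers":255},{"tx":-0.48,"ty":-0.015,"tz":0.05,"ax":0,"ay":0,"az":0,"fingers":255},{"tx":-0.6,"ty":-0.015,"tz":0.062,"ax":0,"ay":0,"az":0,"fingers":255},{"tx":-0.72,"ty":-0.02,"tz":0.075,"ax":0,"ay":0,"az":0,"fingers":255},{"tx":-0.84,"ty":-0.02,"tz":0.087,"ax":0,"ay":0,"az":0,"fingers":255},{"tx":-0.96,"ty":-0.025,"tz":0.1,"ax":0,"ay":0,"az":0,"fingers":255},{"tx":-1.08,"ty":-0.025,"tz":0.112,"ax":0,"ay":0,"az":0,"fingers":255},{"tx":-1.2,"ty":-0.03,"tz":0.125,"ax":0,"ay":0,"az":0,"fingers":255},{"tx":-1.32,"ty":-0.03,"tz":0.137,"ax":0,"ay":0,"az":0,"fingers":255},{"tx":-1.44,"ty":-0.035,"tz":0.15,"ax":0,"ay":0,"az":0,"fingers":255}]'

```text
clock: 26.0
ee_pos: [584.3, 55.0, 17.8]
orientation: [[-0.944, 0.317, 0.096], [0.315, 0.948, -0.032], [-0.101, 0.0, -0.995]]
wrist_force: [-7.6, 2.0, 4.7]
grip_width: 0.5
grasp_force: 4.0
```

```bash
python3 -c "
from h import *
go((42,105,16))"
```

```text
t 26.0 plate [ -1.4 103.3  17.8] F [-7.59  1.97  4.68] gw 0.5
(42, 105, 16) [-1.074  0.048  0.154]
```

arm_command --commands '[{"tx":-0.1,"ty":0.01,"tz":-0.01,"ax":0,"ay":0,"az":0,"fingers":255},{"tx":-0.2,"ty":0.02,"tz":-0.01,"ax":0,"ay":0,"az":0,"fingers":255},{"tx":-0.3,"ty":0.02,"tz":0.0,"ax":0,"ay":0,"az":0,"fingers":255},{"tx":-0.4,"ty":0.02,"tz":0.01,"ax":0,"ay":0,"az":0,"fingers":255},{"tx":-0.5,"ty":0.02,"tz":0.02,"ax":0,"ay":0,"az":0,"fingers":255},{"tx":-0.6,"ty":0.02,"tz":0.03,"ax":0,"ay":0,"az":0,"fingers":255},{"tx":-0.7,"ty":0.02,"tz":0.04,"ax":0,"ay":0,"az":0,"fingers":255},{"tx":-0.79,"ty":0.02,"tz":0.05,"ax":0,"ay":0,"az":0,"fingers":255},{"tx":-0.86,"ty":0.02,"tz":0.058,"ax":0,"ay":0,"az":0,"fingers":255},{"tx":-0.92,"ty":0.02,"tz":0.065,"ax":0,"ay":0,"az":0,"fingers":255},{"tx":-0.97,"ty":0.02,"tz":0.07,"ax":0,"ay":0,"az":0,"fingers":255},{"tx":-1.0,"ty":0.02,"tz":0.073,"ax":0,"ay":0,"az":0,"fingers":255}]'

```text
clock: 27.2
ee_pos: [625.1, 42.0, 18.4]
orientation: [[-0.943, 0.317, 0.099], [0.316, 0.948, -0.033], [-0.105, 0.0, -0.995]]
wrist_force: [-3.9, 1.1, -0.8]
grip_width: 0.5
grasp_force: 2.3
```

arm_command --commands '[{"tx":-0.03,"ty":0,"tz":0.003,"ax":0,"ay":0,"az":0,"fingers":255},{"tx":-0.06,"ty":0,"tz":0.006,"ax":0,"ay":0,"az":0,"fingers":255},{"tx":-0.09,"ty":0,"tz":0.009,"ax":0,"ay":0,"az":0,"fingers":255},{"tx":-0.12,"ty":0,"tz":0.012,"ax":0,"ay":0,"az":0,"fingers":255}]'

```text
clock: 27.6
ee_pos: [628.9, 40.6, 18.4]
orientation: [[-0.943, 0.317, 0.098], [0.316, 0.948, -0.033], [-0.103, -0.0, -0.995]]
wrist_force: [-7.6, 1.8, 2.4]
grip_width: 0.7
grasp_force: 3.9
```

```bash
python3 -c "
from h import *
go((46,105,16))"
```

```text
t 27.6 plate [ 45.5 103.6  18.4] F [-7.6   1.78  2.4 ] gw 0.7
(46, 105, 16) [-0.006  0.036  0.06 ]
```

arm_command --commands '[{"tx":-0.03,"ty":0,"tz":0.0,"ax":0,"ay":0,"az":0,"fingers":255},{"tx":-0.06,"ty":0,"tz":0.0,"ax":0,"ay":0,"az":0,"fingers":255},{"tx":-0.08,"ty":0,"tz":0.0,"ax":0,"ay":0,"az":0,"fingers":255},{"tx":-0.08,"ty":0,"tz":0.0,"ax":0,"ay":0,"az":0,"fingers":255}]'

```text
clock: 28.0
ee_pos: [629.0, 40.5, 18.3]
orientation: [[-0.944, 0.317, 0.093], [0.315, 0.948, -0.033], [-0.099, -0.002, -0.995]]
wrist_force: [-11.7, 3.7, 4.5]
grip_width: 0.6
grasp_force: 6.0
```

```bash
python3 -c "
from h import *
go((36,104,16),(110,0,205))"
```

```text
t 28.0 plate [ 45.7 103.5  18.3] F [-11.68   3.66   4.47] gw 0.6
(36, 104, 16) [0.247 0.011 0.034]
(110, 0, 205) [-2.077 -2.587 -4.478]
```

Both stopped dead at TCP x ≈ 45.8 with the force rising to 12 N, so both are seated. I'll back off and check from above.

arm_command --commands '[{"tx":0.2,"ty":0,"tz":-0.02,"ax":0,"ay":0,"az":0,"fingers":255},{"tx":0.4,"ty":0,"tz":-0.04,"ax":0,"ay":0,"az":0,"fingers":255},{"tx":0.3,"ty":0,"tz":-0.9,"ax":0,"ay":0,"az":0,"fingers":255},{"tx":0.3,"ty":0,"tz":-1.8,"ax":0,"ay":0,"az":0,"fingers":255},{"tx":-0.3,"ty":-0.7,"tz":-2.6,"ax":0,"ay":0.4,"az":0,"fingers":255},{"tx":-1.0,"ty":-1.4,"tz":-3.3,"ax":0,"ay":0.8,"az":0,"fingers":255},{"tx":-1.7,"ty":-2.0,"tz":-3.9,"ax":0,"ay":1.2,"az":0,"fingers":255},{"tx":-2.2,"ty":-2.6,"tz":-4.45,"ax":0,"ay":1.2,"az":0,"fingers":255},{"tx":-2.2,"ty":-2.6,"tz":-4.45,"ax":0,"ay":1.2,"az":0,"fingers":255},{"tx":-2.2,"ty":-2.6,"tz":-4.45,"ax":0,"ay":1.2,"az":0,"fingers":255},{"tx":-2.2,"ty":-2.6,"tz":-4.45,"ax":0,"ay":1.2,"az":0,"fingers":255}]'

```text
clock: 29.1
ee_pos: [664.2, -79.6, 204.5]
orientation: [[-0.949, 0.316, -0.001], [0.316, 0.949, 0.0], [0.001, 0.0, -1.0]]
wrist_force: [-0.2, 0.0, -0.5]
grip_width: 0.4
grasp_force: 0.0
```

```bash
python3 - <<'E'
from h import *
import pickle
m=camera_model("wrist");im=read_camera("wrist");pickle.dump((m,im),open("w3.pkl","wb"))
go((0,0,200))
a=im[0:200,190:440];cv2.imwrite("pics/w3c.png",cv2.resize(a,None,fx=3,fy=3,interpolation=cv2.INTER_CUBIC))
E
```

```text
t 29.15 plate [116.3   0.6 204.3] F [-0.28  0.34  0.11] gw 0.4
(0, 0, 200) [ 2.907 -0.026  0.111]
```

View pics/w3c.png

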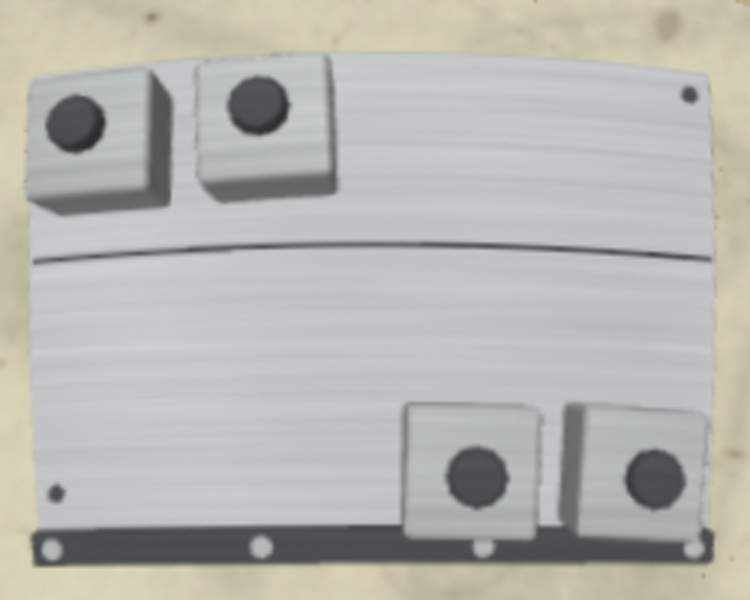

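```bash
python3 - <<'E'
from h import *
import pickle
m,_=pickle.load(open("w3.pkl","rb"));q=np.load("plate.npy")
u=lambda p:(np.atleast_2d(p)+.5)/3-.5+[190,0]
C={2:[(405,402),(540,408),(535,538),(404,538)],1:[(583,405),(708,413),(700,540),(578,536)]}
K={2:(477,477),1:(656,479),3:(258,105),4:(75,124)}
cor=np.array([(-25,-25,48),(-25,25,48),(25,25,48),(25,-25,48)])
for k in K:
    h=least_squares(lambda X:PW(m,plate2w(q,[X[0],X[1],60]))[0]-u(K[k])[0],[20,0]);print(k,"knob",np.round(h.x,1))
    if k in C:
        r=least_squares(lambda w:(PW(m,plate2w(q,plate2w([w[0],w[1],w[2]],cor)))-u(C[k])).ravel(),[20,0,0]);print(np.round(r.x,3),np.round(r.fun,1))
        for yaw in(0,-.03,-.06,.03): print(yaw,np.round((PW(m,plate2w(q,plate2w([*h.x,yaw],cor)))-[190,0]).dot(3)+1).tolist())
for X in [(-10,-145,4),(-10,145,4),(105,-145,14),(105,145,14),(120,-145,14),(120,145,14)]: print(X,np.round((PW(m,plate2w(q,X))[0]-[190,0])*3,0))
# edge fit of dark-gap: straight edges of w1/w2 tops by Hough not needed
E
```

```text
2 knob [79.7 36.7]
[ 7.9044e+01  3.6094e+01 -1.5000e-02] [-0.3 -0.   0.5 -0.9  0.5  0.8 -0.6  0.1]
0 [[405.0, 405.0], [542.0, 406.0], [539.0, 541.0], [405.0, 541.0]]
-0.03 [[407.0, 403.0], [544.0, 408.0], [537.0, 543.0], [403.0, 539.0]]
-0.06 [[409.0, 401.0], [546.0, 411.0], [535.0, 545.0], [401.0, 537.0]]
0.03 [[403.0, 407.0], [540.0, 404.0], [541.0, 539.0], [407.0, 543.0]]
1 knob [ 79.5 102.3]
[ 7.8837e+01  1.0122e+02 -1.9000e-02] [-0.3 -0.5  0.6 -0.6  0.4  0.5 -0.6  0.6]
0 [[584.0, 407.0], [711.0, 412.0], [705.0, 542.0], [580.0, 541.0]]
-0.03 [[586.0, 405.0], [713.0, 414.0], [703.0, 544.0], [578.0, 539.0]]
-0.06 [[588.0, 403.0], [715.0, 416.0], [701.0, 546.0], [576.0, 537.0]]
0.03 [[582.0, 409.0], [709.0, 409.0], [707.0, 540.0], [582.0, 543.0]]
3 knob [-54.4 -39.4]
4 knob [ -52.7 -106.3]
(-10, -145, 4) [ 28. 262.]
(-10, 145, 4) [714. 259.]
(105, -145, 14) [ 29. 532.]
(105, 145, 14) [715. 529.]
(120, -145, 14) [ 32. 567.]
(120, 145, 14) [713. 564.]
```

The weights against the fence fit at x ≈ 79.6 mm with yaw about -0.015 rad, which is within my reading error. The worn ones stand at x ≈ -54 and -53, and the tool is clear of everything.

```bash
python3 -c "
from plant import robot
print(robot.hand_in())"
```

```text
the job is handed in; nothing more can be done
None
```

The job is handed in: the two left-hand weights dragged hardest (about 4.4–6.2 N against 2.3–3.3 N), so they were taken as sound and slid back against the rear fence, and the two worn ones stand in front of the line.

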